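# Open the delivery carton and unscrew a jar

## Task

First swing both flaps of the delivery carton wide open, well past upright. Then unscrew the tight cap of the green-capped jar in its pocket, which keeps the jar from turning: turn it anticlockwise only until the threads let go, at about 70 degrees of turn and never a full quarter turn, then lift it straight up. Finish while holding the cap in the gripper, level and still, a finger's breadth above the jar's mouth and touching nothing else, with the jar still in its pocket, the flaps open, and the other jar and the things on the bench left alone.

Things in the scene. Friction and masses are not known exactly. Their poses are not given: they have to be found in the camera images.
- carton: brown carton that cannot shift, 244 (x) by 164 (y) by 120 mm high, walls 4 mm; flaps hinge on its long rims at +y (left) and -y (right). Origin: centre of its underside on the bench, z up. Inside, a grey insert 55 mm high has two square pockets 73 mm wide, centred at x = -55 and +55 mm: one holds the green-capped jar, the other the white-capped one, in either order
- flap_left (a joint): angle of the +y flap, a board 238 mm long, 70 mm from hinge to free edge, 4 mm thick: 0 = shut flat, 1.57 = upright, stop at 2.4 (leaning outward), open enough above 1.8. Starts at 0.9 to 1.2, leaving a gap of 70 mm or more between the two free edges. Moves under 1 N and stays where left: a shut gripper lowered into the gap can push it outward from within
- flap_right (a joint): the same for the flap on the carton's -y rim
- flap_left_edge (a point): middle of the left flap's free edge
- flap_right_edge (a point): middle of the right flap's free edge
- flap_left_hinge (a point): middle of the left flap's hinge line, on the carton's rim, 120 mm above the bench, 82 mm from the carton's middle
- flap_right_hinge (a point): middle of the right flap's hinge line
- jar: mustard-yellow jar with the green cap: body 70 mm square, 78 mm high, round neck up to the mouth at 106 mm; 0.3 to 0.5 kg, loose in its pocket with 1.5 mm play each side, so that it can turn only about 3 degrees. Origin: centre of its underside, 4 mm above the bench; z up
- jar_mouth (a point): centre of the top of the jar's neck (its mouth), 106 mm above the jar's origin; while the cap is on, it is hidden inside the cap
- cap: green ribbed screw cap, 60 mm diameter, 24 mm high, 35 g, white stripe on top along its x. Origin: centre of its lower edge, z up. Screwed on, this lies 21 mm below the jar's mouth, 7 mm above the square shoulder; cap top 7 mm below the carton's rim. Turning takes 0.5 N m and does not raise it; pulled up too soon, it lifts the jar. It clears the jar when lifted over 21 mm
- thread (a joint): how far the cap has been unscrewed, anticlockwise from above: 0 = tight, the threads let go at 0.95 to 1.0 rad, 1.2 is comfortably free; more than 1.5 is over-turned. Once the cap is lifted off, it keeps its last value
- jar_white: the other jar, dark red with a white cap, same size (70 mm square, 109 mm to the cap's top), to be left alone. Origin: centre of its underside
- bowl: steel mixing bowl, 170 mm across, 75 mm high, left alone. Origin: centre of its underside
- can: food can, 74 mm diameter, 110 mm high, left alone. Origin: centre of its underside
- spatula: black spatula lying on the bench, left alone
- ramekin: white ceramic cup, 80 mm across, 45 mm high, left alone. Origin: centre of its underside
- shaker: shaker with steel top, 51 mm diameter, 93 mm high, left alone. Origin: centre of its underside
Things that resemble listed ones, but are neither listed nor needed, are in the scene too. Of the things shaped like the cap, the green one is meant.

How it is judged (in metres and radians):
On the way, in this order (a step that is already met when the one before it is completed fails the run):
1. both carton flaps are wide open, well past upright (value of joint each of flap_left, flap_right above 1.8 rad), for 0.2 s.
2. the cap has been unscrewed until its threads let go, still on the jar, the jar seated in its pocket (value of joint thread above 0.9 rad and distance of jar from where it was at the start of the episode below 0.012 m and distance between cap and jar_mouth below 0.026 m).
At the end, for the whole second after the job is handed in: Flaps beyond 1.8 rad; jar upright, within 12 mm of its start; cap unscrewed past 0.9 rad, held by the fingers, still (under 20 mm/s), level within 0.2 rad, lower edge 3 to 40 mm above the jar's mouth and within 20 mm of it sideways, touching neither jar nor carton (all of step 1 and distance of jar from where it was at the start of the episode below 0.012 m and angle between jar's own z axis and vertical below 0.1 rad and value of joint thread above 0.9 rad and z of cap in the frame of jar_mouth between 0.003 and 0.04 m and horizontal distance between cap and jar_mouth below 0.02 m and angle between cap's own z axis and vertical below 0.2 rad and linear speed of cap below 0.02 m/s and contact force between the fingers and cap above 2 N and contact force between cap and jar below 0.05 N and contact force between cap and carton below 0.05 N); the arm keeps its last pose, push and grip.
It fails at once if the cap is turned on past the point of letting go, by a full quarter turn or more (value of joint thread above 1.6 rad).
It fails at once if the jar is pulled up out of its seat or shoved (more than 20 mm) (distance of jar from where it was at the start of the episode above 0.02 m).
It fails at once if the other jar or a thing on the bench is shifted by more than 20 mm (distance of any of jar_white, bowl, can, spatula, ramekin, shaker from where it was at the start of the episode above 0.02 m).
It also fails if it takes over 54 s, if anything falls off the work surface, if the arm or the gripper's body presses on something with over 40 N, if the wrist force passes 120 N, or if a joint passes its speed limit or range.

## Robot

A 6-joint arm with a two-finger parallel gripper is mounted at the origin on the work surface. World frame = base frame: x ahead of the robot, y to its left, z up, the work surface at z = 0. Lengths are in mm, angles in rad, forces in N, time in s.
With the tool pointing down it reaches from about 300 to 775 mm from the base axis. Payload 14.6 kg.
Tool frame: the origin (TCP) lies on the centre line of the jaws, within the pads' length; the fingertips stand 19 mm ahead of it and the grasp point (between the pads) is the TCP; z points along the fingers, y is the direction in which the jaws open and shut (so a half turn about z gives the same grasp; the last joint's range is limited). The gripper opens to 94 mm and grips with 3 to 60 N. Pads are 16 mm wide; open, the fingers measure 119 mm over their backs; the gripper's body (75 mm by 177 mm) begins 78 mm behind the grasp point.
Start: joints at [1.129, 0.3, 1.521, -0, 1.321, -0.067], TCP at [201.344, 511.81, 224.446] pointing down, gripper open.
Joint ranges: [-3.03, 3.03], [-0.79, 2.21], [0.23, 2.52], [-1.04, 4.18], [0, 3.07], [-2.55, 2.55]. Speed limits (rad/s): [2.22, 2.22, 2.57, 3.14, 3.14, 3.14].

## Interface

Orientations are given as a unit quaternion [w, x, y, z].
In Python, from bench import r gives the robot as it stands. The module is installed in compiled form; this text tells all that it offers.
- The arm moves only by the tool carry_out, never from a script. Its argument "plan" is a list of rows, each an object of numbers: "x", "y", "z": the shift along the tool's x, y, z in m; "wx", "wy", "wz": the turn, a rotation vector about the tool's x, y, z in rad; "gripper": the closure in counts, from 0 (fully open) to 255 (shut). In form: [{"x": .., "y": .., "z": .., "wx": .., "wy": .., "wz": .., "gripper": ..}, ...]. A call has 1 to 8 rows; each row shifts and turns the pose as measured when the row begins, along the tool's axes as they then stand; what a row does not reach is not made up. A row lasts 1/8 s, in which the tool goes at most 62.5 mm and 10.7 degrees, less where a joint would pass 70% of its speed; a pose out of reach is approached as far as the arm can. A call with a gripper value outside its range is refused whole. The fingers move at their own pace and stop on an object; the grip force is fixed at half the most. Time passes only in rows, so rows that do not move let the fingers close. It gives the time, the measured TCP pose, the force and the opening at its end, in the units of the state.
- r.get_obs(): the state, without advancing time (a new reading comes with each control period).
- r.camera(name): name is "scene" or "top" or "wrist"; returns a dict with "img" (420x560x3 uint8, blue, green, red), "mtx" (3x3 intrinsics, pixels), "dist" ([k1, k2, p1, p2, k3] as OpenCV has them; the pictures are not rectified), "pose" (4x4, takes a point from camera to world coordinates). Camera axes: x right, y down, z forward; pixel columns grow to the right and rows downward; lengths in mm; the calibration is good to about 2 mm. A picture is of the moment at which its call begins. There is no depth.
- r.close_job(): hands the job in, once; it reports no verdict.
The state is a dict: "time": time; "joint_pos": joint angles; "joint_vel": joint speeds; "tau": joint torques, N m; "position": TCP position; "tcp_rot": TCP orientation; "ft_force": force on the tool from outside, world axes, zero at the start; "moment": the same for the moment, N m; "finger_gap": opening from 0.0 (shut) to 1.0 (fully open).
Only numpy, scipy, OpenCV 4.12 (cv2) and the standard library are available. Lean on these libraries where they do the work, as an engineer would, in place of code of your own. Each camera call takes 0.05 s, during which the arm holds its last target.

## Working session

There is one attempt and no reset: what is moved stays moved. The work goes in short steps, Python scripts to look and compute and a tool call to move; the robot and the scene stay as the last step left them, time stands still between calls to the robot, and variables do not carry over. Pictures are saved under pics/ and viewed, and the job is handed in when it is done.

Besides the shell and the picture viewer there is one more tool, called as name(argument=value, ...) on one line, values as JSON. carry_out: Moves the arm, as the interface text tells. Its arguments: {"type":"object","properties":{"plan":{"type":"array","items":{"type":"object","properties":{"x":{"type":"number"},"y":{"type":"number"},"z":{"type":"number"},"wx":{"type":"number"},"wy":{"type":"number"},"wz":{"type":"number"},"gripper":{"type":"number"}}}}},"required":["plan"]}

```bash
mkdir -p pics
cat > h.py <<'E'
import numpy as np, cv2, pickle
from bench import r
def snap(name,fn):
    c=r.camera(name); cv2.imwrite('pics/'+fn+'.png',c['img']); pickle.dump(c,open('pics/'+fn+'.pkl','wb')); return c
def load(fn): return pickle.load(open('pics/'+fn+'.pkl','rb'))
def ray(c,uv):
    p=cv2.undistortPoints(np.array([[uv]],float),np.array(c['mtx']),np.array(c['dist']))[0,0]
    P=np.array(c['pose']); d=P[:3,:3]@np.array([p[0],p[1],1]); return P[:3,3],d/np.linalg.norm(d)
def onz(c,uv,z):
    o,d=ray(c,uv); return o+d*(z-o[2])/d[2]
def proj(c,X):
    P=np.linalg.inv(np.array(c['pose'])); rv=cv2.Rodrigues(P[:3,:3])[0]
    return cv2.projectPoints(np.array(X,float).reshape(-1,1,3),rv,P[:3,3].copy(),np.array(c['mtx']),np.array(c['dist']))[0][:,0]
def tri(c1,u1,c2,u2):
    o1,d1=ray(c1,u1);o2,d2=ray(c2,u2)
    s=np.linalg.lstsq(np.c_[d1,-d2],o2-o1,rcond=None)[0]
    a=o1+s[0]*d1;b=o2+s[1]*d2; return (a+b)/2,np.linalg.norm(a-b)
E
python3 - <<'E'
from h import *
print(r.get_obs())
for n in ['scene','top','wrist']:
    c=snap(n,n+'0'); print(n,np.array(c['pose']).round(2).tolist())
E
```

```text
{'time': 0.0, 'joint_pos': array([ 1.12939463e+00,  3.00456993e-01,  1.52155242e+00,  1.53895020e-05,
        1.32066981e+00, -6.66009540e-02]), 'joint_vel': array([-7.97821988e-04,  1.97155773e-04, -6.30274877e-04,  1.59661637e-03,
       -1.23656862e-04, -6.33194596e-05]), 'tau': array([ 2.85758881e-05, -5.31808376e+01, -3.52727509e+01,  7.08881859e-02,
        2.45351106e-02, -1.30594403e-04]), 'position': array([201.25262615, 511.6183691 , 223.90617446]), 'tcp_rot': array([-1.43730195e-04,  1.86307259e-01,  9.82491379e-01, -5.23976778e-04]), 'ft_force': array([ 0.70368959, -0.29154198, -0.44710318]), 'moment': array([ 0.03628868, -0.04227875,  0.00387094]), 'finger_gap': 0.99765993024479}
scene [[-0.7, 0.49, -0.53, 1260.65], [0.72, 0.45, -0.53, 735.93], [-0.02, -0.75, -0.66, 948.4], [0.0, 0.0, 0.0, 1.0]]
top [[0.02, -1.0, 0.07, 500.73], [-1.0, -0.02, -0.01, 73.11], [0.01, -0.07, -1.0, 1203.4], [0.0, 0.0, 0.0, 1.0]]
wrist [[0.37, 0.9, 0.22, 138.91], [0.93, -0.36, -0.09, 535.63], [-0.0, 0.24, -0.97, 384.21], [0.0, 0.0, 0.0, 1.0]]
```

View pics/top0.png

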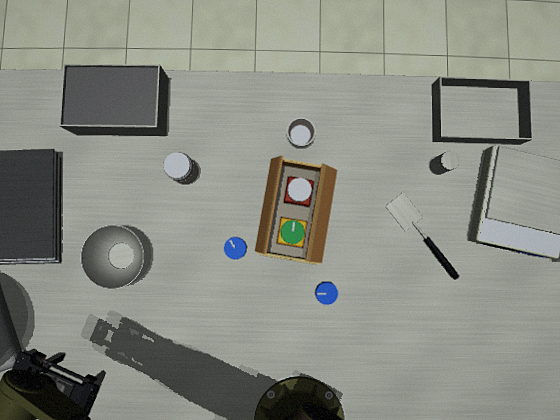

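View pics/scene0.png

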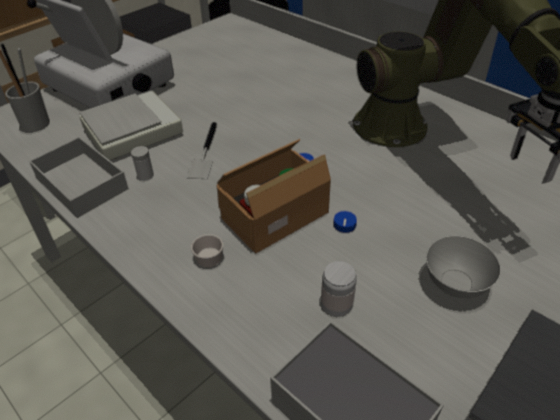

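View pics/wrist0.png

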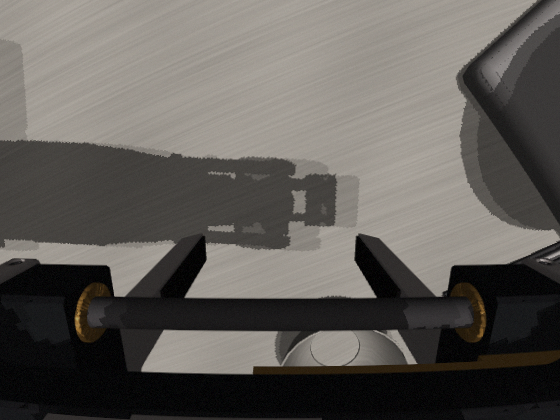

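Run:
```python
from h import *
c=load('top0'); im=c['img']
cv2.imwrite('pics/crop0.png',cv2.resize(im[145:275,225:365],None,fx=5,fy=4.6*1,interpolation=cv2.INTER_CUBIC)[:600])
s=load('scene0')['img']; cv2.imwrite('pics/crop1.png',cv2.resize(s[130:260,200:370],None,fx=4.6,fy=4.6,interpolation=cv2.INTER_CUBIC))
hsv=cv2.cvtColor(im,cv2.COLOR_BGR2HSV)
for nm,lo,hi in [('green',(45,80,40),(85,255,255)),('yellow',(20,120,60),(35,255,255)),('red',(170,100,30),(180,255,255)),('brown',(8,90,40),(19,255,255))]:
    m=cv2.inRange(hsv,lo,hi); n,l,st,ce=cv2.connectedComponentsWithStats(m)
    for i in range(1,n):
        if st[i,4]>60: print(nm,st[i],ce[i])
m=cv2.inRange(hsv,(45,80,40),(85,255,255)); k,_=cv2.findContours(m,0,2); k=max(k,key=cv2.contourArea); (u,v),R=cv2.minEnclosingCircle(k)
print('circ',u,v,R,onz(c,(u,v),113)); 
print('white',onz(c,(300,189),113))
```

```text
green [281 220  24  24 412] [291.98786408 231.93203883]
yellow [278 218  28  28 162] [290.24691358 232.24691358]
brown [ 255  156   30   98 1069] [268.56220767 204.35827877]
brown [ 305  164   32   99 1456] [321.12087912 213.94574176]
brown [276 217  29  31  91] [286.79120879 234.94505495]
circ 292.1333312988281 231.6888885498047 11.938979148864746 [518.41941778  30.08461894 113.        ]
white [627.29537904  11.94477458 113.        ]
```

View pics/crop0.png

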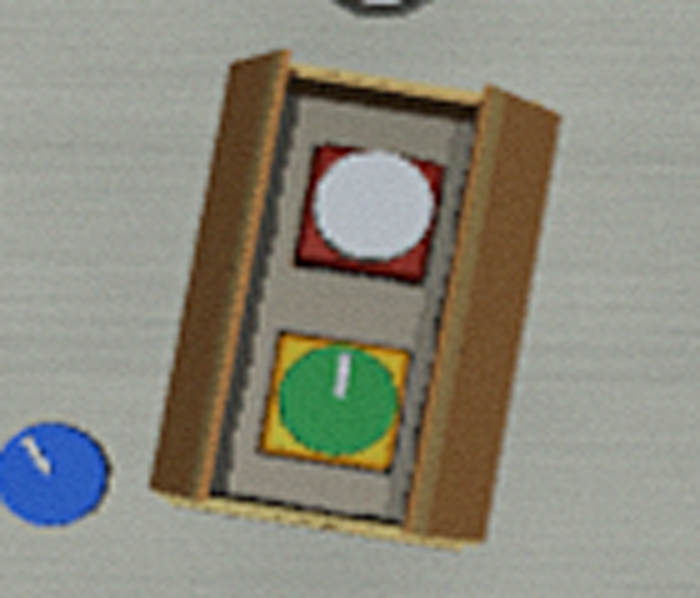

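View pics/crop1.png

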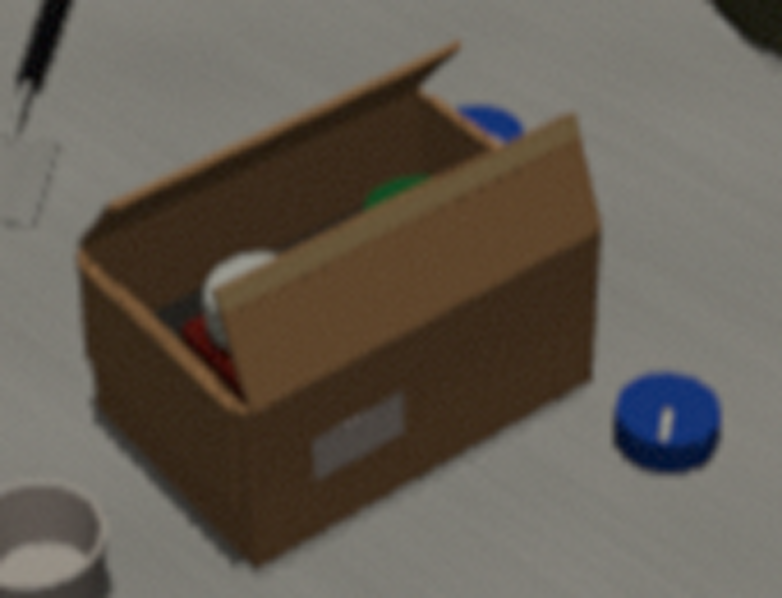

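Run:
```python
from h import *
c=load('top0')
f=lambda p:(225+p[0]/5,145+p[1]/4.6)
P=[onz(c,f(p),120) for p in [(152,490),(487,543),(230,62),(560,118)]]
print(np.round(P,1), np.mean(P,0))
yaw=-0.165; C=np.array([573,21]); R=np.array([[np.cos(yaw),-np.sin(yaw)],[np.sin(yaw),np.cos(yaw)]])
for p in P: print((R.T@(p[:2]-C)).round(1))
d=(P[2]+P[3]-P[0]-P[1]);print('yaw',np.arctan2(d[1],d[0]), np.arctan2(*(P[0]+P[2]-P[1]-P[3])[[1,0]])-np.pi/2)
for p in [(288,55),(210,495),(487,90),(408,525)]:
    q=onz(c,f(p),180); print('edge',(R.T@(q[:2]-C)).round(1))
```

```text
[[466.9 121.4 120. ]
 [441.3 -46.8 120. ]
 [703.   87.3 120. ]
 [675.4 -81.1 120. ]] [571.65897798  20.19590066 120.        ]
[-121.1   81.6]
[-118.7  -88.5]
[117.3  86.7]
[117.8 -83.9]
yaw -0.1443927272237399 -0.15667673643622693
edge [115.2  57.4]
edge [-116.3   51.9]
edge [114.8 -39.9]
edge [-114.3  -43. ]
```

carry_out(plan=[{"z":-0.02,"wz":-0.11,"gripper":255},{"wz":-0.105,"gripper":255},{"x":-0.043,"y":-0.042,"gripper":255},{"x":-0.043,"y":-0.042,"gripper":255},{"x":-0.043,"y":-0.042,"gripper":255},{"x":-0.043,"y":-0.042,"gripper":255},{"x":-0.043,"y":-0.042,"gripper":255},{"x":-0.043,"y":-0.042,"gripper":255}])

```text
invalid input at $.plan[0]: expected keys x, y, z, wx, wy, wz, gripper
```

```bash
cat >> h.py <<'E'
from scipy.spatial.transform import Rotation as Ro
def to(x,y,z):
    o=r.get_obs(); q=o['tcp_rot']; R=Ro.from_quat([q[1],q[2],q[3],q[0]]).as_matrix()
    jy=np.arctan2(R[1,1],R[0,1])
    d=R.T@(np.array([x,y,z])-o['position'])
    print('t',round(o['time'],2),'pos',o['position'].round(1),'jawyaw',round(jy,3),'tilt',round(np.arccos(-R[2,2]),4),'gap',round(o['finger_gap'],3),'F',o['ft_force'].round(1),'M',o['moment'].round(2),'j6',o['joint_pos'][5].round(2))
    print('shift tool',d.round(1),'len',np.linalg.norm(d).round(1)); return d
E
python3 -c "
from h import *
to(572,21,240)"
```

```text
t 0.15 pos [201.3 511.7 224. ] jawyaw 1.196 tilt 0.0009 gap 0.998 F [0.2 1.  0.2] M [ 0.02  0.01 -0.02] j6 -0.07
shift tool [-524.6 -320.9  -15.7] len 615.2
```

All keys are required.

carry_out(plan=[{"x":0,"y":0,"z":-0.02,"wx":0,"wy":0,"wz":-0.11,"gripper":255},{"x":0,"y":0,"z":0,"wx":0,"wy":0,"wz":-0.105,"gripper":255},{"x":-0.043,"y":-0.042,"z":0,"wx":0,"wy":0,"wz":0,"gripper":255},{"x":-0.043,"y":-0.042,"z":0,"wx":0,"wy":0,"wz":0,"gripper":255},{"x":-0.043,"y":-0.042,"z":0,"wx":0,"wy":0,"wz":0,"gripper":255},{"x":-0.043,"y":-0.042,"z":0,"wx":0,"wy":0,"wz":0,"gripper":255},{"x":-0.043,"y":-0.042,"z":0,"wx":0,"wy":0,"wz":0,"gripper":255},{"x":-0.043,"y":-0.042,"z":0,"wx":0,"wy":0,"wz":0,"gripper":255}])

```text
time: 1.15
position: [421.7, 216.8, 243.4]
tcp_rot: [-0.001, 0.073, 0.997, -0.002]
ft_force: [-0.1, 0.1, 0.1]
finger_gap: 0.186
```

```bash
python3 -c "
from h import *
to(572,21,240)"
```

```text
t 1.15 pos [421.7 216.8 243.4] jawyaw 1.425 tilt 0.0034 gap 0.186 F [-0.1  0.1  0.1] M [-0.    0.01 -0.02] j6 -1.03
shift tool [-177.2 -171.9    3.7] len 246.9
```

carry_out(plan=[{"x":-0.042,"y":-0.041,"z":0,"wx":0,"wy":0,"wz":0,"gripper":255},{"x":-0.042,"y":-0.041,"z":0,"wx":0,"wy":0,"wz":0,"gripper":255},{"x":-0.042,"y":-0.041,"z":0,"wx":0,"wy":0,"wz":0,"gripper":255},{"x":-0.042,"y":-0.041,"z":0,"wx":0,"wy":0,"wz":0,"gripper":255},{"x":0,"y":0,"z":0,"wx":0,"wy":0,"wz":0,"gripper":255}])

```text
time: 1.78
position: [568.7, 19.7, 242.5]
tcp_rot: [-0.001, 0.075, 0.997, -0.002]
ft_force: [-0.0, 0.5, -0.8]
finger_gap: 0.005
```

```bash
python3 -c "
from h import *
to(572,21,169)
snap('scene','s1');snap('wrist','w1')"
```

```text
t 1.77 pos [568.7  19.7 242.5] jawyaw 1.421 tilt 0.0042 gap 0.005 F [-0.   0.5 -0.8] M [ 0.1   0.03 -0.04] j6 -1.45
shift tool [-3.3  2.  73.5] len 73.6
```

View pics/s1.png

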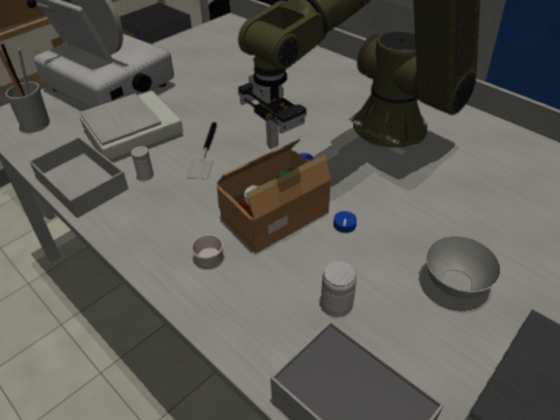

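View pics/w1.png

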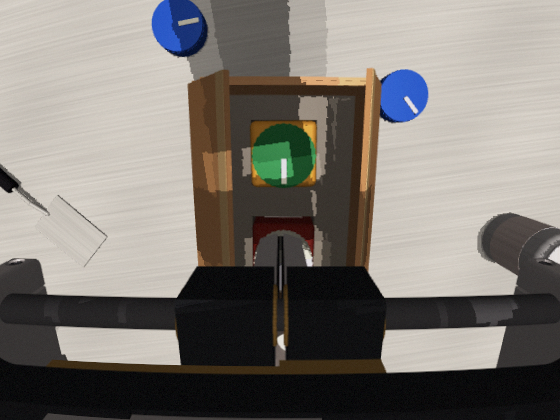

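carry_out(plan=[{"x":-0.003,"y":0,"z":0.037,"wx":0,"wy":0,"wz":0,"gripper":255},{"x":0,"y":0,"z":0.037,"wx":0,"wy":0,"wz":0,"gripper":255},{"x":0,"y":0,"z":0,"wx":0,"wy":0,"wz":0,"gripper":255},{"x":0,"y":0.02,"z":0,"wx":0,"wy":0,"wz":0,"gripper":255},{"x":0,"y":0.02,"z":0,"wx":0,"wy":0,"wz":0,"gripper":255},{"x":0,"y":0.02,"z":0,"wx":0,"wy":0,"wz":0,"gripper":255}])

```text
time: 2.62
position: [578.6, 89.8, 173.2]
tcp_rot: [0.002, 0.071, 0.997, -0.001]
ft_force: [0.6, -0.8, 0.3]
finger_gap: 0.006
```

```bash
cat >> h.py <<'E'
C=np.array([572.5,20.5]); YAW=-0.16
def cart(x,y):
    return C+np.array([x*np.cos(YAW)-y*np.sin(YAW), x*np.sin(YAW)+y*np.cos(YAW)])
E
python3 -c "
from h import *
to(*cart(0,88),169)"
```

```text
t 2.62 pos [578.6  89.8 173.2] jawyaw 1.428 tilt 0.0049 gap 0.006 F [ 0.6 -0.8  0.3] M [-0.13 -0.06 -0.  ] j6 -1.34
shift tool [-5.3 18.5  4.2] len 19.7
```

carry_out(plan=[{"x":-0.003,"y":0.01,"z":0.004,"wx":0,"wy":0,"wz":0,"gripper":255},{"x":0,"y":0.008,"z":0,"wx":0,"wy":0,"wz":0,"gripper":255},{"x":0,"y":0,"z":0,"wx":0,"wy":0,"wz":0,"gripper":255}])

```text
time: 3.0
position: [584.7, 110.4, 169.3]
tcp_rot: [0.003, 0.07, 0.998, -0.001]
ft_force: [-0.1, -0.3, 0.7]
finger_gap: 0.004
```

```bash
python3 -c "
from h import *
to(*cart(0,88),169)
c=snap('scene','s2')['img']; cv2.imwrite('pics/s2c.png',cv2.resize(c[60:260,180:380],None,fx=3,fy=3))"
```

```text
t 3.0 pos [584.7 110.4 169.3] jawyaw 1.431 tilt 0.0054 gap 0.004 F [-0.1 -0.3  0.7] M [-0.01 -0.01 -0.  ] j6 -1.3
shift tool [-2.2 -2.8  0.3] len 3.6
```

View pics/s2c.png

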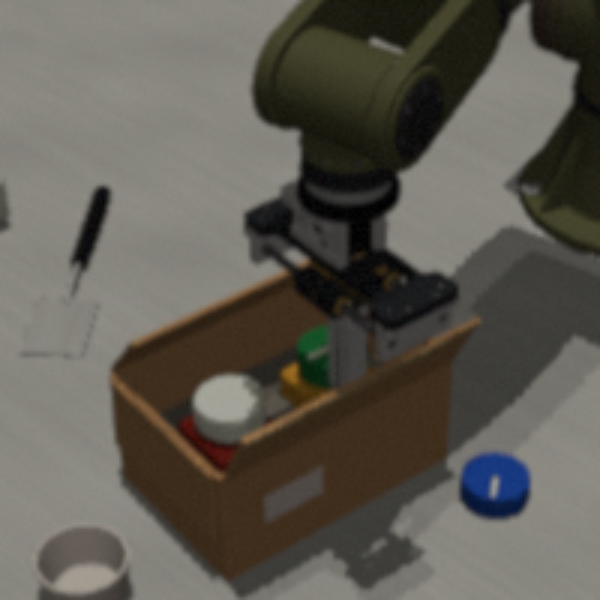

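carry_out(plan=[{"x":0,"y":-0.04,"z":0,"wx":0,"wy":0,"wz":0,"gripper":255},{"x":0,"y":-0.04,"z":0,"wx":0,"wy":0,"wz":0,"gripper":255},{"x":0,"y":-0.02,"z":0,"wx":0,"wy":0,"wz":0,"gripper":255},{"x":0,"y":-0.02,"z":0,"wx":0,"wy":0,"wz":0,"gripper":255},{"x":0,"y":-0.02,"z":0,"wx":0,"wy":0,"wz":0,"gripper":255},{"x":0,"y":-0.01,"z":0,"wx":0,"wy":0,"wz":0,"gripper":255}])

```text
time: 3.8
position: [563.2, -43.2, 169.7]
tcp_rot: [0.003, 0.07, 0.998, -0.0]
ft_force: [0.1, 1.5, 0.2]
finger_gap: 0.001
```

```bash
python3 -c "
from h import *
to(*cart(0,-89),169)"
```

```text
t 3.8 pos [563.2 -43.2 169.7] jawyaw 1.43 tilt 0.006 gap 0.001 F [0.1 1.5 0.2] M [ 0.13 -0.02 -0.01] j6 -1.57
shift tool [  1.4 -24.6   0.7] len 24.6
```

carry_out(plan=[{"x":0,"y":-0.015,"z":0,"wx":0,"wy":0,"wz":0,"gripper":255},{"x":0,"y":-0.008,"z":0,"wx":0,"wy":0,"wz":0,"gripper":255},{"x":0,"y":-0.003,"z":0,"wx":0,"wy":0,"wz":0,"gripper":255},{"x":0,"y":0,"z":0,"wx":0,"wy":0,"wz":0,"gripper":255}])

```text
time: 4.3
position: [559.3, -70.4, 169.4]
tcp_rot: [0.003, 0.07, 0.998, 0.0]
ft_force: [0.0, -0.9, -1.0]
finger_gap: 0.002
```

```bash
python3 -c "
from h import *
to(*cart(0,-89),169)
c=snap('scene','s3')['img']; cv2.imwrite('pics/s3c.png',cv2.resize(c[60:260,180:380],None,fx=3,fy=3))"
```

```text
t 4.3 pos [559.3 -70.4 169.4] jawyaw 1.43 tilt 0.0055 gap 0.002 F [ 0.  -0.9 -1. ] M [-0.01  0.05 -0.04] j6 -1.62
shift tool [1.4 2.8 0.4] len 3.2
```

View pics/s3c.png

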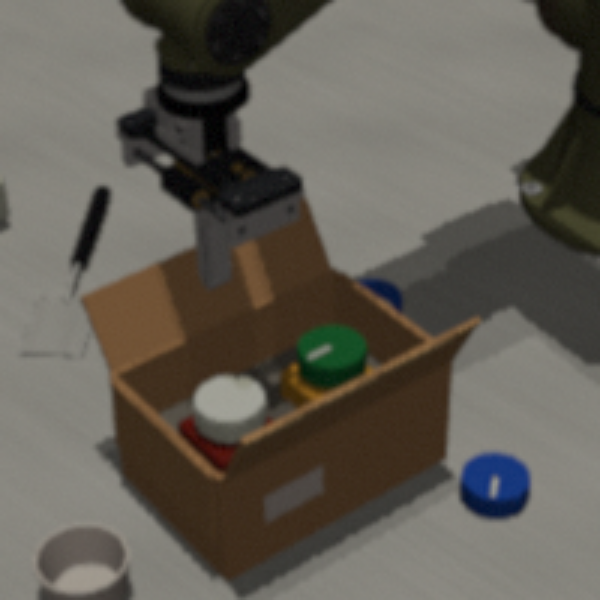

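carry_out(plan=[{"x":0,"y":0.02,"z":-0.05,"wx":0,"wy":0,"wz":0,"gripper":255},{"x":0.025,"y":0.045,"z":-0.02,"wx":0,"wy":0,"wz":0,"gripper":255},{"x":0.025,"y":0.025,"z":0,"wx":0,"wy":0,"wz":0,"gripper":38},{"x":0,"y":0,"z":0,"wx":0,"wy":0,"wz":0.18,"gripper":38},{"x":0,"y":0,"z":0,"wx":0,"wy":0,"wz":0.18,"gripper":38},{"x":0,"y":0,"z":0,"wx":0,"wy":0,"wz":0.18,"gripper":38},{"x":0,"y":0,"z":0,"wx":0,"wy":0,"wz":0.18,"gripper":38},{"x":0,"y":0,"z":0,"wx":0,"wy":0,"wz":0.18,"gripper":38}])

```text
time: 5.35
position: [520.7, 31.5, 242.0]
tcp_rot: [0.003, 0.507, 0.862, 0.001]
ft_force: [0.2, 0.5, -0.0]
finger_gap: 0.609
```

carry_out(plan=[{"x":0,"y":0,"z":0,"wx":0,"wy":0,"wz":0.18,"gripper":38},{"x":0,"y":0,"z":0,"wx":0,"wy":0,"wz":0.1,"gripper":38},{"x":0,"y":0,"z":0,"wx":0,"wy":0,"wz":0,"gripper":38}])

```text
time: 5.72
position: [520.7, 32.4, 242.1]
tcp_rot: [0.003, 0.626, 0.78, 0.002]
ft_force: [-0.1, 1.0, 0.1]
finger_gap: 0.849
```

```bash
python3 -c "
from h import *
to(518.4,30,240)
t=snap('top','t4');s=snap('scene','s4');w=snap('wrist','w4')
for n,c in [('top',t),('scene',s),('wrist',w)]:
    hsv=cv2.cvtColor(c['img'],cv2.COLOR_BGR2HSV); m=cv2.inRange(hsv,(45,80,30),(85,255,255)); k,_=cv2.findContours(m,0,2)
    if not k: print(n,'none');continue
    k=max(k,key=cv2.contourArea); b=cv2.boundingRect(k);(u,v),R=cv2.minEnclosingCircle(k); print(n,b,u,v,R,onz(c,(u,v),113).round(1))
cv2.imwrite('pics/s4c.png',cv2.resize(s['img'][100:260,200:360],None,fx=3.5,fy=3.5))"
```

```text
t 5.72 pos [520.7  32.4 242.1] jawyaw 0.217 tilt 0.007 gap 0.849 F [-0.1  1.   0.1] M [-0.04  0.03  0.02] j6 -0.22
shift tool [-1.8 -2.7  2.1] len 3.9
top (257, 382, 1, 1) 257.0 382.0 9.999999747378752e-05 [142.9 110.7 113. ]
scene (279, 169, 24, 20) 290.33782958984375 177.93243408203125 11.711031913757324 [528.1  41.8 113. ]
wrist (247, 175, 62, 62) 277.0 205.5 31.29306983947754 [519.4  32.7 113. ]
```

View pics/w4.png

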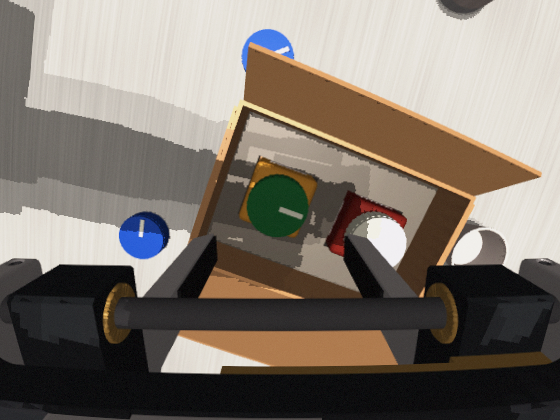

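View pics/s4c.png

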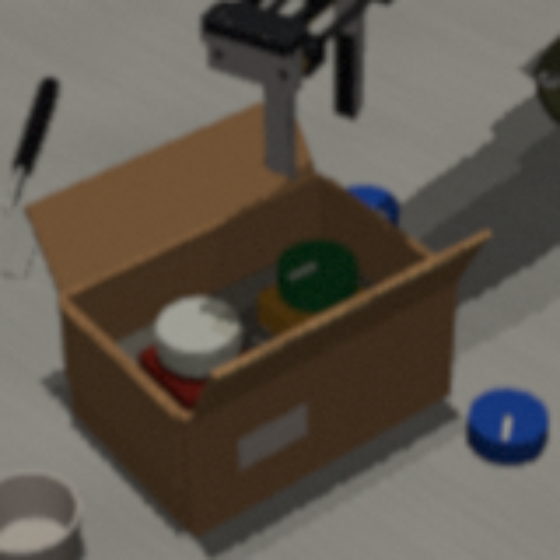

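View pics/t4.png

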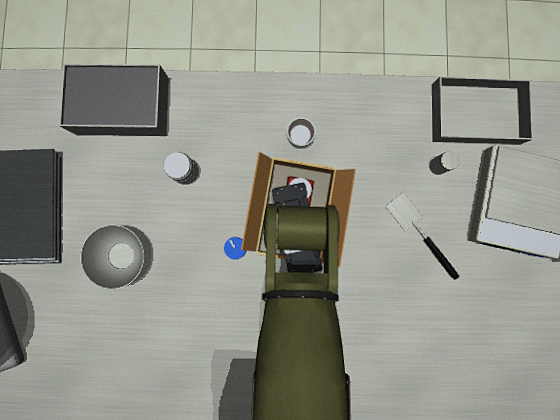

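carry_out(plan=[{"x":-0.001,"y":-0.002,"z":0.04,"wx":0,"wy":0,"wz":0,"gripper":38},{"x":0,"y":0,"z":0.04,"wx":0,"wy":0,"wz":0,"gripper":38},{"x":0,"y":0,"z":0,"wx":0,"wy":0,"wz":0,"gripper":38}])

```text
time: 6.25
position: [519.8, 30.8, 161.1]
tcp_rot: [0.004, 0.624, 0.782, 0.002]
ft_force: [0.2, -0.4, 0.7]
finger_gap: 0.85
```

```bash
python3 -c "
from h import *
to(519,31.3,111)
o=r.get_obs(); q=o['tcp_rot']; R=Ro.from_quat([q[1],q[2],q[3],q[0]]).as_matrix(); print(R.round(4))
w=snap('wrist','w5');print(np.array(w['pose'])[:3,3])"
```

```text
t 6.25 pos [519.8  30.8 161.1] jawyaw 0.224 tilt 0.0086 gap 0.85 F [ 0.2 -0.4  0.7] M [-0.02  0.07 -0.03] j6 -0.23
shift tool [ 0.8 -1.1 50. ] len 50.1
[[-0.2223  0.9749  0.0086]
 [ 0.975   0.2224 -0.0011]
 [-0.003   0.0081 -1.    ]]
[504.11862186  96.20703777 321.11500263]
```

View pics/w5.png

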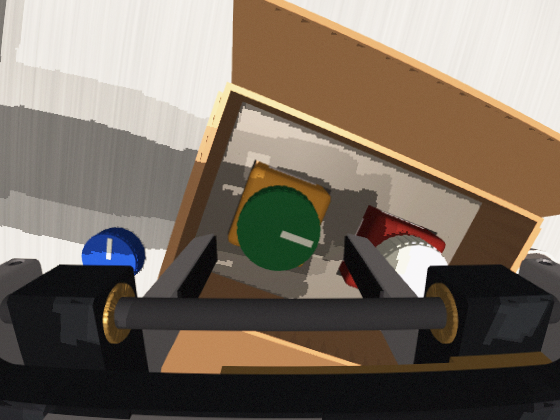

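carry_out(plan=[{"x":0,"y":-0.001,"z":0.025,"wx":0,"wy":0,"wz":0,"gripper":38},{"x":0,"y":0,"z":0.018,"wx":0,"wy":0,"wz":0,"gripper":38},{"x":0,"y":0,"z":0.004,"wx":0,"wy":0,"wz":0,"gripper":38},{"x":0,"y":0,"z":0,"wx":0,"wy":0,"wz":0,"gripper":38}])

```text
time: 6.8
position: [524.0, 30.6, 122.7]
tcp_rot: [0.009, 0.623, 0.782, 0.006]
ft_force: [-0.3, -0.2, 0.3]
finger_gap: 0.851
```

```bash
python3 -c "
from h import *
to(519,30.8,111)"
```

```text
t 6.8 pos [524.   30.6 122.7] jawyaw 0.227 tilt 0.0221 gap 0.851 F [-0.3 -0.2  0.3] M [-0.05  0.01  0.03] j6 -0.24
shift tool [ 1.4 -5.1 11.6] len 12.7
```

```bash
python3 -c "
from h import *
o=r.get_obs(); print(o['joint_pos'].round(3),o['tau'].round(1),o['joint_vel'].round(4))
q=o['tcp_rot']; print(Ro.from_quat([q[1],q[2],q[3],q[0]]).as_matrix().round(4))"
```

```text
[-1.100e-02  3.420e-01  1.718e+00 -1.000e-03  1.059e+00 -2.370e-01] [ -0.  -50.8 -30.8   0.1  -0.1  -0. ] [ 0.0017 -0.0097 -0.0137 -0.0008  0.0113 -0.0047]
[[-0.2246  0.9742  0.022 ]
 [ 0.9744  0.2247 -0.0013]
 [-0.0062  0.0212 -0.9998]]
```

Add to h.py:
```python
def lev():
    q=r.get_obs()['tcp_rot']; R=Ro.from_quat([q[1],q[2],q[3],q[0]]).as_matrix()
    t=-R[2]; print('level: wx %.4f wy %.4f'%(-t[1],t[0]))
```

```text
(no output)
```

carry_out(plan=[{"x":0.001,"y":-0.005,"z":0.004,"wx":0.021,"wy":0.006,"wz":0,"gripper":38},{"x":0,"y":0,"z":0.004,"wx":0,"wy":0,"wz":0,"gripper":38}])

```text
time: 7.05
position: [519.5, 30.5, 116.2]
tcp_rot: [0.001, 0.623, 0.783, 0.0]
ft_force: [0.7, 0.3, 0.9]
finger_gap: 0.849
```

```bash
python3 -c "
from h import *
to(519,30.8,111);lev()"
```

```text
t 7.05 pos [519.5  30.5 116.2] jawyaw 0.227 tilt 0.0016 gap 0.849 F [0.7 0.3 0.9] M [-0.03  0.08 -0.01] j6 -0.24
shift tool [ 0.4 -0.4  5.2] len 5.2
level: wx 0.0015 wy 0.0005
```

carry_out(plan=[{"x":0,"y":0,"z":0.005,"wx":0.003,"wy":0,"wz":0,"gripper":38},{"x":0,"y":0,"z":0,"wx":0,"wy":0,"wz":0,"gripper":38}])

```text
time: 7.3
position: [519.5, 30.5, 110.7]
tcp_rot: [-0.0, 0.623, 0.783, -0.001]
ft_force: [-0.2, -0.4, -0.7]
finger_gap: 0.849
```

```bash
python3 -c "
from h import *
to(519,30.8,111);lev()"
```

```text
t 7.3 pos [519.5  30.5 110.7] jawyaw 0.227 tilt 0.0021 gap 0.849 F [-0.2 -0.4 -0.7] M [-0.05  0.04  0.01] j6 -0.24
shift tool [ 0.4 -0.4 -0.3] len 0.6
level: wx -0.0020 wy 0.0004
```

Now close, with settling rows.

carry_out(plan=[{"x":0,"y":0,"z":0,"wx":0,"wy":0,"wz":0,"gripper":255},{"x":0,"y":0,"z":0,"wx":0,"wy":0,"wz":0,"gripper":255},{"x":0,"y":0,"z":0,"wx":0,"wy":0,"wz":0,"gripper":255},{"x":0,"y":0,"z":0,"wx":0,"wy":0,"wz":0,"gripper":255},{"x":0,"y":0,"z":0,"wx":0,"wy":0,"wz":0,"gripper":255}])

```text
time: 7.92
position: [519.5, 30.5, 110.8]
tcp_rot: [-0.0, 0.622, 0.783, -0.001]
ft_force: [0.6, -0.1, 0.3]
finger_gap: 0.639
```

```bash
cat >> h.py <<'E'
def stripe(c,show=None):
    # stripe orientation on green cap via wrist picture rays at z=113
    im=c['img']; hsv=cv2.cvtColor(im,cv2.COLOR_BGR2HSV); g=cv2.inRange(hsv,(45,80,25),(85,255,255))
    k,_=cv2.findContours(g,0,2); k=max(k,key=cv2.contourArea); hull=cv2.convexHull(k)
    m=np.zeros_like(g); cv2.drawContours(m,[hull],-1,255,-1); m=cv2.erode(m,np.ones((5,5)))
    s=cv2.bitwise_and(m,cv2.inRange(hsv,(0,0,110),(180,90,255)))
    n,l,st,ce=cv2.connectedComponentsWithStats(s); i=1+np.argmax(st[1:,4]); 
    pts=np.argwhere(l==i)[:,::-1]; W=np.array([onz(c,p,113)[:2] for p in pts]); cen=W.mean(0)
    v=np.linalg.svd(W-cen)[2][0]; a=np.arctan2(v[1],v[0]); (u,w),R=cv2.minEnclosingCircle(k); cc=onz(c,(u,w),113)[:2]
    if v@(cen-cc)<0: a=(a+2*np.pi)%(2*np.pi)-np.pi
    print('stripe n',len(pts),'cen',cen.round(1),'cap',cc.round(1),'ang',round(a,3),'px',ce[i].round(0)); return a
E
python3 -c "
from h import *
to(519,30.8,111);lev()
stripe(load('w4'));stripe(load('w5'))
w=snap('wrist','w6');stripe(w)"
```

```text
t 7.92 pos [519.5  30.5 110.8] jawyaw 0.227 tilt 0.0019 gap 0.639 F [ 0.6 -0.1  0.3] M [-0.06  0.04  0.01] j6 -0.24
shift tool [ 0.5 -0.4 -0.2] len 0.7
level: wx -0.0018 wy 0.0004
stripe n 119 cen [533.9  28.5] cap [519.4  32.7] ang -0.145 px [290. 213.]
stripe n 228 cen [533.7  28.5] cap [519.   33.4] ang -0.142 px [296. 239.]
stripe n 373 cen [534.   28.4] cap [519.5  34.1] ang -0.138 px [303. 268.]
```

View pics/w6.png

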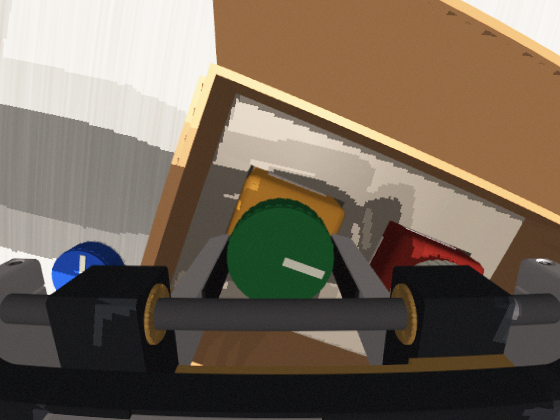

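```bash
python3 -c "
from h import *
c=load('t4')
for s,uv in [(1,(251.5,201.5)),(-1,(347,216))]:
    o,d=ray(c,uv)
    for a in np.arange(1.0,2.45,0.05):
        z=120+70*np.sin(a); q=o+d*(z-o[2])/d[2]-np.r_[C,0]
        y=s*(-np.sin(YAW)*q[0]+np.cos(YAW)*q[1]); e=y-(82-70*np.cos(a))
        if abs(e)<3: print(s,round(a,2),round(e,1))
"
```

```text
1 1.95 2.9
1 2.0 -0.2
-1 2.1 1.5
-1 2.15 -1.2
```

carry_out(plan=[{"x":0,"y":0,"z":0,"wx":0,"wy":0,"wz":-0.1,"gripper":255},{"x":0,"y":0,"z":0,"wx":0,"wy":0,"wz":-0.1,"gripper":255},{"x":0,"y":0,"z":0,"wx":0,"wy":0,"wz":-0.1,"gripper":255},{"x":0,"y":0,"z":0,"wx":0,"wy":0,"wz":0,"gripper":255}])

```text
time: 8.48
position: [519.6, 30.7, 110.9]
tcp_rot: [-0.001, 0.496, 0.868, -0.0]
ft_force: [0.3, -0.3, -1.8]
finger_gap: 0.636
```

```bash
python3 -c "
from h import *
to(519.5,30.5,111);lev()
w=snap('wrist','w7');stripe(w)"
```

```text
t 8.47 pos [519.6  30.7 110.9] jawyaw 0.533 tilt 0.0015 gap 0.636 F [ 0.3 -0.3 -1.8] M [-0.   -0.02 -0.35] j6 -0.54
shift tool [-0.1 -0.2 -0.1] len 0.3
level: wx -0.0011 wy -0.0010
stripe n 373 cen [533.9  32.7] cap [518.2  33.8] ang 0.163 px [303. 268.]
```

carry_out(plan=[{"x":0,"y":0,"z":0,"wx":0,"wy":0,"wz":-0.12,"gripper":255},{"x":0,"y":0,"z":0,"wx":0,"wy":0,"wz":-0.12,"gripper":255},{"x":0,"y":0,"z":0,"wx":0,"wy":0,"wz":-0.12,"gripper":255},{"x":0,"y":0,"z":0,"wx":0,"wy":0,"wz":-0.12,"gripper":255},{"x":0,"y":0,"z":0,"wx":0,"wy":0,"wz":-0.12,"gripper":255},{"x":0,"y":0,"z":0,"wx":0,"wy":0,"wz":-0.08,"gripper":255},{"x":0,"y":0,"z":0,"wx":0,"wy":0,"wz":0,"gripper":255}])

```text
time: 9.4
position: [519.9, 31.4, 110.9]
tcp_rot: [-0.001, 0.178, 0.984, 0.001]
ft_force: [1.1, -0.8, -0.8]
finger_gap: 0.639
```

```bash
python3 -c "
from h import *
to(519.5,30.5,111);lev()
w=snap('wrist','w8');stripe(w)"
```

```text
t 9.4 pos [519.9  31.4 110.9] jawyaw 1.212 tilt 0.0025 gap 0.639 F [ 1.1 -0.8 -0.8] M [-0.01 -0.05 -0.34] j6 -1.22
shift tool [ 0.1 -1.  -0.1] len 1.0
level: wx 0.0021 wy -0.0014
stripe n 373 cen [529.4  41.2] cap [516.5  32.1] ang 0.843 px [303. 268.]
```

View pics/w8.png

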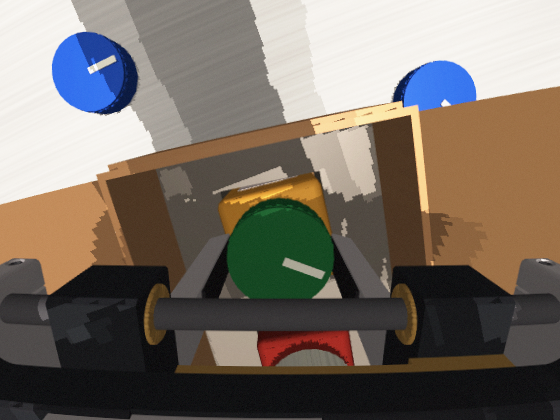

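carry_out(plan=[{"x":0,"y":0,"z":0,"wx":0,"wy":0,"wz":-0.08,"gripper":255},{"x":0,"y":0,"z":0,"wx":0,"wy":0,"wz":-0.08,"gripper":255},{"x":0,"y":0,"z":0,"wx":0,"wy":0,"wz":-0.08,"gripper":255},{"x":0,"y":0,"z":0,"wx":0,"wy":0,"wz":0,"gripper":255}])

```text
time: 9.95
position: [519.9, 31.7, 110.9]
tcp_rot: [-0.0, 0.063, 0.998, 0.002]
ft_force: [1.8, 1.5, 0.3]
finger_gap: 0.637
```

```bash
python3 -c "
from h import *
to(519.5,30.5,111);lev()
w=snap('wrist','w9');stripe(w)"
```

```text
t 9.95 pos [519.9  31.7 110.9] jawyaw 1.445 tilt 0.0033 gap 0.637 F [1.8 1.5 0.3] M [ 0.12 -0.11 -0.35] j6 -1.46
shift tool [ 0.2 -1.2 -0.1] len 1.2
level: wx 0.0031 wy -0.0011
stripe n 372 cen [526.7  43.1] cap [516.1  31.3] ang 1.074 px [303. 268.]
```

carry_out(plan=[{"x":0,"y":0,"z":-0.003,"wx":0,"wy":0,"wz":0,"gripper":255},{"x":0,"y":0,"z":-0.002,"wx":0,"wy":0,"wz":0,"gripper":255},{"x":0,"y":0,"z":0,"wx":0,"wy":0,"wz":0,"gripper":255}])

```text
time: 10.38
position: [519.8, 31.5, 116.0]
tcp_rot: [-0.001, 0.065, 0.998, 0.001]
ft_force: [-0.1, 0.7, -0.0]
finger_gap: 0.641
```

```bash
python3 -c "
from h import *
to(519.5,30.5,149);lev()
w=snap('wrist','w10');stripe(w)"
```

```text
t 10.38 pos [519.8  31.5 116. ] jawyaw 1.441 tilt 0.0027 gap 0.641 F [-0.1  0.7 -0. ] M [0.02 0.03 0.04] j6 -1.45
shift tool [  0.2  -0.9 -33. ] len 33.0
level: wx 0.0024 wy -0.0014
stripe n 373 cen [529.  43.] cap [518.   30.9] ang 1.073 px [303. 268.]
```

View pics/w10.png

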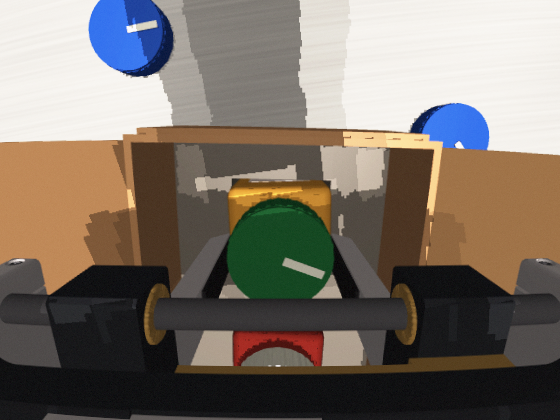

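carry_out(plan=[{"x":0,"y":0,"z":-0.008,"wx":0.002,"wy":-0.001,"wz":0,"gripper":255},{"x":0,"y":0,"z":-0.008,"wx":0,"wy":0,"wz":0,"gripper":255},{"x":0,"y":0,"z":-0.008,"wx":0,"wy":0,"wz":0,"gripper":255},{"x":0,"y":0,"z":-0.006,"wx":0,"wy":0,"wz":0,"gripper":255},{"x":0,"y":0,"z":0,"wx":0,"wy":0,"wz":0,"gripper":255},{"x":0,"y":0,"z":0,"wx":0,"wy":0,"wz":0,"gripper":255}])

```text
time: 11.18
position: [520.0, 31.4, 148.9]
tcp_rot: [0.0, 0.065, 0.998, 0.0]
ft_force: [0.1, 0.5, -0.7]
finger_gap: 0.64
```

```bash
python3 -c "
from h import *
to(519.5,30.5,149);lev()
w=snap('wrist','w11');s=snap('scene','s11');t=snap('top','t11')
cv2.imwrite('pics/s11c.png',cv2.resize(s['img'][80:260,190:370],None,fx=3.3,fy=3.3))"
```

```text
t 11.18 pos [520.   31.4 148.9] jawyaw 1.44 tilt 0.001 gap 0.64 F [ 0.1  0.5 -0.7] M [ 0.02 -0.05  0.01] j6 -1.45
shift tool [ 0.4 -1.  -0.1] len 1.1
level: wx 0.0002 wy 0.0010
```

View pics/w11.png

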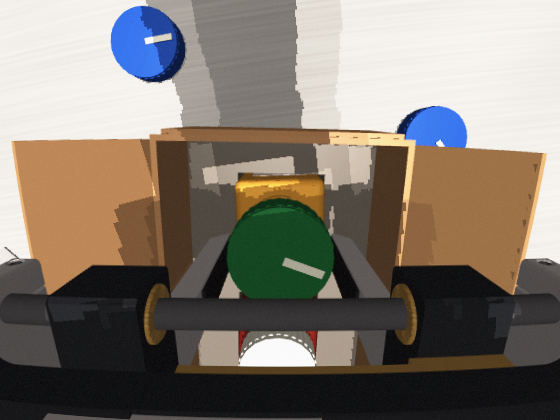

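View pics/s11c.png

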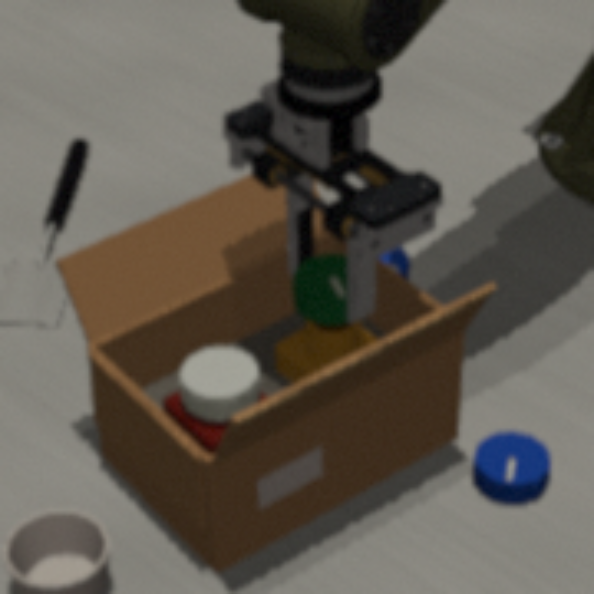

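View pics/t11.png

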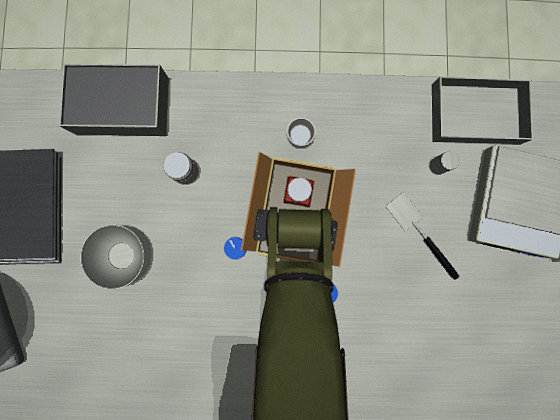

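```bash
python3 -c "
from h import *
print(r.close_job())"
```

```text
the job is handed in; nothing more can be done
None
```

I opened both flaps, unscrewed the green cap, and handed the job in at about 11.3 s with the cap held above the jar. `close_job` gave no verdict.

**Flaps:** I pushed each flap outward from inside with the shut gripper. The top picture puts them at about 2.0 rad (left) and 2.13 rad (right), and both are still open in the last pictures.

**Cap:** I gripped it with the jaws about 60 mm apart and turned it anticlockwise 1.22 rad. The cap's stripe turned 1.21 rad, so the cap did not slip. The jar may have turned with it by up to 0.1 rad, so the thread should read 1.1 to 1.2 rad.

**Lift:** The resisting moment vanished as the cap came up, and no jar weight showed. After a 38 mm straight lift, the cap's lower edge should be about 17 mm above the mouth. That height comes from the arm's reading, not from a picture.

**Last checks:** The tool was level within 0.001 rad and the outside force was under 1 N. The jar was in its pocket, and by eye the other jar and the bench things had not moved.

**Disagreements:**
- The wrist and top cameras differed by about 3 mm on where the cap was. I used a value between them.
- On the first descent the tool drifted 5 mm and tilted 0.02 rad, which I corrected before gripping.

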